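# Set a clean pan on the moisture balance with the pan lifter

### The arm

A 7-joint arm with a two-finger parallel gripper is mounted at the origin on a cart in front of the work surface, level with it; the furniture and walls round the work are solid. World frame = base frame: x ahead of the robot, y to its left, z up, the work surface at z = 0. Lengths are in m, angles in rad, forces in N, time in s.
With the tool pointing down it reaches from about 0.35 to 0.9 m from the base axis. Payload 8.1 kg.
Tool frame: the origin (TCP) lies at the very end of the fingers, on their centre line; the grasp point (between the pads) lies 19 mm behind it (grasp_offset is the distance from the TCP to the grasp point, in m); z points along the fingers, y is the line along which they close (so a half turn about z gives the same grasp; the last joint's range is limited). The gripper opens to 92 mm and grips with 3 to 60 N. Pads are 19 mm wide; open, the fingers measure 130 mm over their backs; the gripper's body (75 mm by 190 mm) begins 47 mm behind the grasp point.
Start: joints at [1.034, 0.434, 0.025, 1.573, -0.012, 1.134, -0.075], TCP at [0.263, -0.567, 0.227] pointing down, gripper open.
Joint ranges: [-2.62, 2.62], [-0.44, 2.09], [-1.27, 1.32], [0.08, 2.57], [-1.32, 4.46], [0.12, 2], [-2.74, 2.74]. Speed limits (rad/s): [2.22, 2.22, 3.01, 3.01, 3.14, 3.14, 3.14].

### API

Orientations are given as a rotation vector (axis times angle).
In Python, from cell import observe, get_image, camera_params, sign_off, silhouettes, grasp_offset gives the robot as it stands. The module is installed in compiled form; this text tells all that it offers.
- The arm moves only by the tool jog_arm, never from a script. Its argument "motion" is a list that holds one entry, the list of rows, each a list of 7 numbers: the shift along the tool's x, y, z in m, then the turn, a rotation vector about the tool's x, y, z in rad, then the closure, from -1 (fully open) to 1 (shut), so that 0 is half open. In form: [[[dx, dy, dz, wx, wy, wz, hand], ...]]. A call has 1 to 10 rows; each row is the pose to reach, as a shift and turn from the pose commanded when the call began, along the tool's axes at that moment; what a row does not reach only later rows make up. A row lasts 1/12 s, in which the tool goes at most 41.7 mm and 7.16 degrees, less where a joint would pass 70% of its speed; a pose out of reach is approached as far as the arm can. A call with a gripper value outside its range is refused whole. The fingers move at their own pace and stop on an object; "force" is the grip in N (left out, the last holds). Time passes only in rows, so rows that repeat a pose let the fingers close. It gives the time, the measured TCP pose, the force, the opening and the grip force at its end, in the units of the state.
- observe(): the state, without advancing time (a new reading comes with each control period).
- get_image(name): name is "scene" or "top" or "wrist"; returns the picture (420x560x3 uint8, red, green, blue); there is no depth.
- camera_params(name): a dict with "vertical_fov" (degrees; the focal length in pixels is half the picture's height over the tangent of half this angle, whatever the lens; pixels are square), "cx", "cy" (the principal point, pixels), "T" (4x4, takes a point from camera to world coordinates). Camera axes: x right, y down, z forward; pixel columns grow to the right and rows downward; lengths in m; the calibration is good to about 2 mm. A picture is of the moment at which its call begins: read the wrist's pose just before it. camera_params takes no time and is no camera call; for the wrist camera it gives the pose at the moment of the call.
- sign_off(): hands the job in; it is judged then, once.
Trained networks look in the newest picture that a camera, given by its name, has taken for a name from the list of things; names that differ only in an ending like _2 or _b are one class to them, and where a whole thing is asked for, a point or a joint stands for the part that bears it (a point fixed in the world has none). Each returns a list of dicts, best first, with "p" (0 to 1); they miss things now and then, are a little off and sometimes report something else, mostly with a low value. They report only what shows in the picture. A call takes as long as a camera call.
- silhouettes(query, camera): "mask" (420x560 bool, what is visible of it) and "pixel" ([column, row] in pixels, amid what is visible of it).
The state is a dict: "clock": time; "joints": joint angles; "dq": joint speeds; "joint_efforts": joint torques, N m; "position": TCP position; "ee_rot": TCP orientation; "force": force on the tool from outside, world axes, zero at the start; "ft_torque": the same for the moment, N m; "width": opening from 0.0 (shut) to 1.0 (fully open); "gripper_force": force on a finger pad.
Only numpy, scipy, OpenCV 4.12 (cv2) and the standard library are available. Lean on these libraries where they do the work, as an engineer would, in place of code of your own. Each camera call takes 0.05 s, during which the arm holds its last target. There are 200 camera calls.

### The job

Use the pan lifter to take the top pan off the nested pile and set it down gently, level and centred, on the three-armed carrier of the moisture balance, then lay the lifter flat on the desk again. The pans are clean and tared, so never touch them with the gripper. Leave the other three pans nested in their pile and everything else where it stands.

Things in the scene. Friction and masses are not known exactly. Their poses are not given: they have to be found in the camera images.
- pan_4: Top of the pile of four equal round plain metal pans. Origin: centre of its underside, z up. 34 mm high, 60 g. Foot of radius 38 mm up to a shoulder at z = 16 mm, basin floor at z = 18 mm; wall of outer radius 42 mm (at most 43.5) above it; at the top a flat rim 2 mm thick (z = 32 to 34 mm) out to radius 55 mm.
- pan_3: Third pan from the bottom, shaped as pan_4, origin alike. Each pan's foot stands in the basin of the one below, 18 mm higher, with 1.5 mm of sideways play; a gap 16 mm high stays open all round between the rims.
- pan_2: Second pan from the bottom, shaped as pan_4, origin alike.
- pan_1: Bottom pan of the pile, standing on the desk, shaped as pan_4, origin alike.
- lifter: Pan lifter, 175 mm long, 114 mm wide, 120 g, flat on the desk: two-tined steel fork, upright black grip behind. Origin: underside, middle of the fork, where a carried pan's axis belongs; +x along the tines, z up (carries level). Tines 4 mm thick, at y = 47 to 57 mm on both sides, ending at x = 42 mm; the last 4 mm upturned to z = 7 mm. A 14 mm high upstand at x = -65 to -61 mm stops a pan's rim.
- lifter_grip (a point): Where to hold the lifter: middle of its upright black grip, 103 mm behind the lifter's origin (x = -103 mm) and 28 mm above its underside. The grip is 13 mm thick (along the lifter's y), 56 mm long (along x), its top 48 mm above the underside; free on both sides. A carried pan's rim lies on the tines with 3.5 mm of play sideways and 6 mm fore and aft.
- moisture_balance: Moisture balance, white bench instrument, fixed, 190 mm wide, hood standing open at the back. Origin on the desk under the carrier's middle; +x to its back. Front with display (x = -150 to -56 mm) 51 mm high, deck behind it 60 mm, plate round the carrier 64 mm with a 67 mm edge. The hood rises from x = 118 mm at the back to about 270 mm high; front and sides are open.
- carrier (a point): Middle of the pan carrier at the top of its three arms (6 mm round bars), 92 mm above the desk: where the centre of the pan's underside belongs. The arms end at radius 49 mm in upturned tips 8 mm high, whose inner sides stand at radius 44 mm: the pan's foot has 6 mm of play between them. Axes as moisture_balance.
- weight_100: Brass 100 g weight, 22 x 22 x 34 mm, standing on the desk; origin under its middle. A bystander.
- dropper_bottle: Brown dropper bottle, 34 mm thick, 92 mm high, standing on the desk at the right; origin under its middle. A bystander.
- vial_1: Small glass vial, 24 mm thick, 53 mm high, standing on the desk at the right; origin under its middle. A bystander.
- vial_2: Another vial like vial_1. A bystander.

How it is judged:
By the outcome, as a careful person would: the job done as asked, in the order asked, and still so for the second after the job is handed in, with the robot touching nothing.
It also fails if it takes over 64 s, if anything falls off the work surface, if the arm or the gripper's body presses on something with over 40 N, if the wrist force passes 120 N, or if a joint passes its speed limit or range.

## Working session

There is one attempt and no reset: what is moved stays moved. The work goes in short steps, Python scripts to look and compute and a tool call to move; the robot and the scene stay as the last step left them, time stands still between calls to the robot, and variables do not carry over. Pictures are saved under pics/ and viewed, at most 10 in all, crops included, and the job is handed in when it is done.

Besides the shell and the picture viewer there is one more tool, called as name([rows], argument=value, ...), one row to a line, values as JSON. jog_arm: Moves the arm, as the interface text tells. Its arguments: {"type":"object","properties":{"motion":{"type":"array"},"force":{"type":"number"}},"required":["motion"]}

```bash
mkdir -p pics
cat > h.py <<'E'
import numpy as np, cv2
from cell import *
from scipy.spatial.transform import Rotation as R
def cam(n):
    p=camera_params(n); f=210/np.tan(np.radians(p['vertical_fov'])/2)
    return f,p['cx'],p['cy'],np.array(p['T'])
def ray(n,px,c=None):
    f,cx,cy,T=c or cam(n)
    d=T[:3,:3]@np.array([(px[0]-cx)/f,(px[1]-cy)/f,1]); return T[:3,3],d
def onz(n,px,z,c=None):
    o,d=ray(n,px,c); return o+d*(z-o[2])/d[2]
def proj(n,P,c=None):
    f,cx,cy,T=c or cam(n); P=np.atleast_2d(P)
    q=(P-T[:3,3])@T[:3,:3]; return np.c_[f*q[:,0]/q[:,2]+cx,f*q[:,1]/q[:,2]+cy]
def tri(l):
    A=0;b=0
    for o,d in l:
        d=d/np.linalg.norm(d);M=np.eye(3)-np.outer(d,d);A=A+M;b=b+M@o
    return np.linalg.solve(A,b)
def save(n,f,crop=None):
    im=get_image(n); cv2.imwrite('pics/'+f,im[:,:,::-1]); return im
E
python3 - <<'E'
from h import *
np.set_printoptions(precision=4,suppress=True)
s=observe();print(s, grasp_offset)
ims=[save(n,n+'0.png') for n in('scene','top','wrist')]
cv2.imwrite('pics/st.png',np.vstack([ims[0],ims[1]])[:,:,::-1][::1,::1]) 
for n in('scene','top'):
    print(n,cam(n))
    for q in('lifter','pan_4','moisture_balance','carrier','lifter_grip'):
        for r in silhouettes(q,n)[:4]:
            ys,xs=np.nonzero(r['mask']); print(q,round(r['p'],2),r['pixel'],xs.min(),xs.max(),ys.min(),ys.max(),len(xs))
E
```

```text
{'clock': 0.0, 'joints': array([ 1.0344,  0.4352,  0.025 ,  1.5741, -0.0116,  1.134 , -0.0751]), 'dq': array([ 0.0016,  0.0002,  0.0002, -0.    , -0.0005,  0.0004,  0.0003]), 'joint_efforts': array([  0.    , -66.7843,   0.9845, -31.4455,  -0.0605,   0.0431,
         0.0002]), 'position': array([ 0.2624, -0.5667,  0.226 ]), 'ee_rot': array([-3.0666, -0.6756,  0.0007]), 'force': array([-0.3042, -0.153 ,  0.6733]), 'ft_torque': array([-0.0144, -0.0402,  0.0479]), 'gripper_force': 0.0, 'width': 1.0016001127170782} 0.0188
scene (np.float64(447.06278295394975), 275.37075385291274, 209.58399335186107, array([[ 0.7432, -0.2952,  0.6004, -0.2473],
       [-0.669 , -0.3369,  0.6625, -1.0006],
       [ 0.0067, -0.8941, -0.4479,  0.6094],
       [ 0.    ,  0.    ,  0.    ,  1.    ]]))
lifter 0.74 [241.1, 212.9] 229 284 197 223 492
pan_4 0.73 [225.3, 170.6] 211 242 166 177 201
pan_4 0.71 [227.6, 166.4] 211 242 161 171 149
pan_4 0.58 [224.5, 161.0] 211 242 153 166 350
pan_4 0.53 [227.1, 180.1] 212 241 172 185 206
moisture_balance 0.83 [338.4, 217.3] 263 400 129 264 6116
moisture_balance 0.53 [382.6, 287.3] 376 389 277 302 265
carrier 0.93 [338.2, 215.5] 263 400 129 264 6062
carrier 0.17 [224.9, 159.5] 211 241 153 166 349
lifter_grip 0.96 [241.1, 213.7] 229 284 197 223 457
top (np.float64(498.6095378710139), 290.18038566794957, 200.75003455212413, array([[-0.0147, -0.9957,  0.0913,  0.3638],
       [-0.9998,  0.0138, -0.0111, -0.1695],
       [ 0.0098, -0.0914, -0.9958,  1.3752],
       [ 0.    ,  0.    ,  0.    ,  1.    ]]))
lifter 0.55 [245.1, 202.2] 221 265 162 224 569
pan_4 0.62 [165.8, 177.2] 156 171 165 180 46
pan_4 0.61 [168.5, 174.0] 161 175 155 181 47
moisture_balance 0.92 [330.6, 147.6] 293 372 71 227 10956
carrier 0.62 [332.0, 148.8] 293 373 71 228 11002
lifter_grip 0.72 [249.0, 202.4] 221 265 160 226 699
```

View pics/scene0.png

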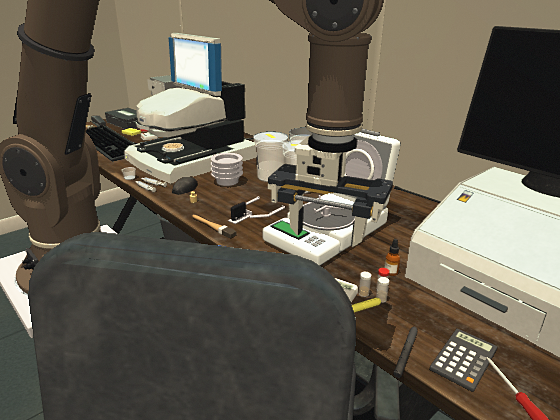

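View pics/top0.png

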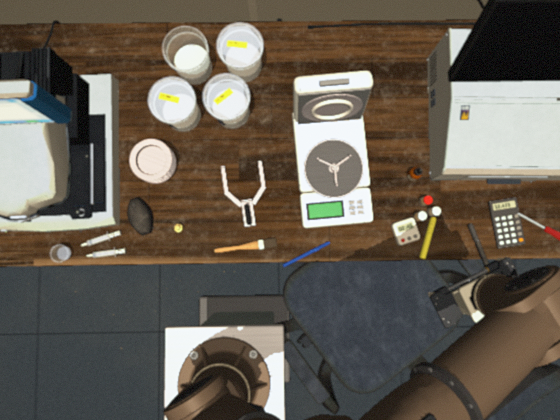

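The scene view shows the pile at (227,168), the lifter at (250,212) with its grip at (238,211), and the balance at (330,220), partly behind the arm. In the top view the pile's rim is at (153,160), the lifter's tines end at (222,167) and (261,163) with its grip at (249,212), and the carrier's middle is at (334,168).

Run:
```python
from h import *
np.set_printoptions(precision=4,suppress=True)
print('pile',onz('top',(153,160),.088)); print('tips',onz('top',(222,167),.004),onz('top',(261,163),.004)); print('grip',onz('top',(249,212),.048))
print('carrier',onz('top',(334,168),.092)); print('weight',onz('top',(178,228),.034))
print('displaycorners',onz('top',(301,196),.051),onz('top',(370,191),.051),onz('top',(303,226),.051),onz('top',(373,222),.051))
c=cam('wrist');print(c);print(c[3][:3,3]-observe()['position'])
print(R.from_rotvec(observe()['ee_rot']).as_matrix())
print('scene pile',onz('scene',(227,158),.088))
```

```text
pile [0.5933 0.1719 0.088 ]
tips [0.5861 0.003  0.004 ] [ 0.5959 -0.1053  0.004 ]
grip [ 0.4568 -0.0741  0.048 ]
carrier [ 0.5654 -0.2991  0.092 ]
weight [0.4175 0.1174 0.034 ]
displaycorners [ 0.4975 -0.2133  0.051 ] [ 0.5084 -0.3982  0.051 ] [ 0.4173 -0.2173  0.051 ] [ 0.4253 -0.4038  0.051 ]
(np.float64(296.961627053908), 279.1708289210634, 211.43458001564588, array([[ 0.4196, -0.8654, -0.274 ,  0.3364],
       [-0.9077, -0.4005, -0.125 , -0.5321],
       [-0.0015,  0.3012, -0.9536,  0.3833],
       [ 0.    ,  0.    ,  0.    ,  1.    ]]))
[0.0737 0.0351 0.1565]
[[ 0.9074  0.4202  0.    ]
 [ 0.4202 -0.9074 -0.    ]
 [ 0.      0.0001 -1.    ]]
scene pile [0.589  0.1673 0.088 ]
```

View pics/wrist0.png

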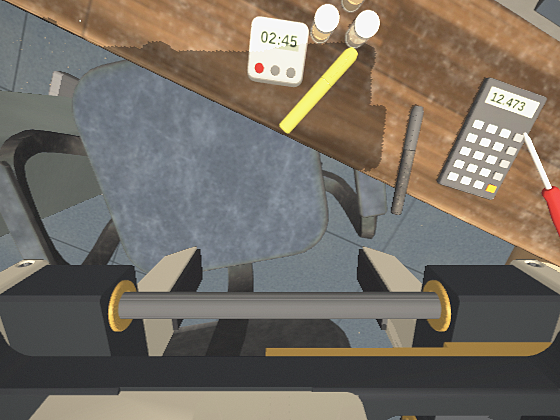

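The wrist view shows only the chair and the right desk edge (vials at (325,20) and (365,25)). I'll go above the lifter's grip.

jog_arm([
  [[0.03, -0.028, 0, 0, 0, 0.034, -0.4], [0.06, -0.057, 0, 0, 0, 0.07, -0.4], [0.09, -0.086, 0, 0, 0, 0.12, -0.4], [0.12, -0.115, 0, 0, 0, 0.17, -0.4], [0.15, -0.143, 0, 0, 0, 0.22, -0.4], [0.18, -0.172, 0, 0, 0, 0.27, -0.4], [0.21, -0.2, 0, 0, 0, 0.31, -0.4], [0.24, -0.229, 0, 0, 0, 0.34, -0.4], [0.27, -0.258, 0, 0, 0, 0.34, -0.4], [0.3, -0.287, 0, 0, 0, 0.34, -0.4]],
])

```text
clock: 1.48
position: [0.4146, -0.1789, 0.2271]
ee_rot: [3.138, 0.146, 0.001]
force: [2.0, -0.4, -0.5]
width: 0.701
gripper_force: 0.0
```

jog_arm([
  [[0.016, -0.033, 0.01, 0, 0, 0, -0.4], [0.033, -0.066, 0.02, 0, 0, 0, -0.4], [0.045, -0.09, 0.03, 0, 0, 0, -0.4], [0.05, -0.1, 0.03, 0, 0, 0, -0.4], [0.05, -0.1, 0.03, 0, 0, 0, -0.4]],
])

```text
clock: 1.9
position: [0.4554, -0.0732, 0.1964]
ee_rot: [-3.137, -0.155, 0.0]
force: [-0.6, -0.2, 0.1]
width: 0.703
gripper_force: 0.0
```

Run:
```python
from h import *
np.set_printoptions(precision=4,suppress=True)
s=observe();print(s['position'],s['ee_rot'],s['clock']);c=cam('wrist')
im=save('wrist','w1.png')
for q in('lifter','lifter_grip','pan_4','carrier'):
    for r in silhouettes(q,'wrist')[:4]:
        ys,xs=np.nonzero(r['mask']); print(q,round(r['p'],2),r['pixel'],xs.min(),xs.max(),ys.min(),ys.max(),len(xs))
t=save('top','t1.png')
cv2.imwrite('pics/t1c.png',cv2.resize(t[60:260,120:400],(800,571),interpolation=cv2.INTER_CUBIC)[:,:,::-1])
```

```text
[ 0.4554 -0.0732  0.1964] [-3.1365 -0.1554  0.0002] 1.9
lifter 0.97 [275.1, 153.6] 217 323 57 224 3861
lifter_grip 0.57 [275.9, 158.8] 217 323 57 224 3857
pan_4 0.92 [61.9, 50.1] 17 75 0 88 1346
pan_4 0.9 [19.1, 35.8] 0 46 0 83 3322
pan_4 0.76 [80.1, 46.2] 39 89 0 90 1180
pan_4 0.74 [47.5, 47.7] 5 60 0 86 1392
carrier 0.68 [487.1, 129.1] 394 559 0 247 36767
```

View pics/w1.png

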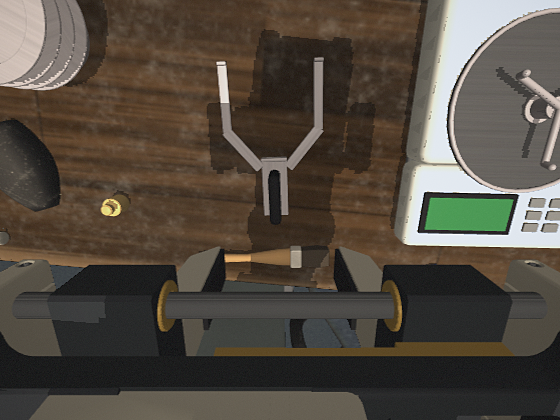

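The wrist view shows the lifter's tine tips at (222,62) and (319,59), its black grip from (275,170) to (275,222), the carrier at the right, around (540,110), and the pile at the upper left.

```bash
cat >> h.py <<'E'
from scipy.optimize import least_squares
def fitlift(n,pts,uv,c,x0):
    # x,y,yaw,z on desk ; pts lifter-frame m
    def f(p):
        Q=R.from_euler('z',p[2]).apply(pts)+[p[0],p[1],p[3]]
        return (proj(n,Q,c)-uv).ravel()
    r=least_squares(f,x0); return r.x,r.fun
E
python3 - <<'E'
from h import *
np.set_printoptions(precision=4,suppress=True)
c=cam('wrist')
m=max(silhouettes('lifter','wrist'),key=lambda r:r['p'])['mask']
for row in (58,62,70,80,90,100,115): 
    xs=np.nonzero(m[row])[0]; sp=np.split(xs,np.where(np.diff(xs)>2)[0]+1); print(row,[(a[0],a[-1]) for a in sp if len(a)])
P=np.array([[.042,.052,.007],[.042,-.052,.007],[-.075,0,.048],[-.131,0,.048]])
uv=np.array([[222,62],[319,59],[275,170],[275,222]])
print(fitlift('wrist',P[:],uv[:],c,[.55,-.06,.1,0]))
print(fitlift('wrist',P[:2],uv[:2],c,[.55,-.06,.1,0]))
print(onz('wrist',(275,195),.048,c), onz('wrist',(222,62),.005,c),onz('wrist',(319,59),.005,c))
# grip height by two views: top view grip centre
print('tri grip',tri([ray('top',(249,212)),ray('wrist',(275,196),c)]))
E
```

```text
58 [(np.int64(315), np.int64(323))]
62 [(np.int64(217), np.int64(225)), (np.int64(314), np.int64(323))]
70 [(np.int64(218), np.int64(226)), (np.int64(314), np.int64(322))]
80 [(np.int64(219), np.int64(227)), (np.int64(314), np.int64(322))]
90 [(np.int64(220), np.int64(228)), (np.int64(314), np.int64(322))]
100 [(np.int64(220), np.int64(229)), (np.int64(314), np.int64(322))]
115 [(np.int64(222), np.int64(229)), (np.int64(314), np.int64(322))]
(array([ 0.5529, -0.0598,  0.1218, -0.0142]), array([ 1.3711, -0.5354, -0.8908, -0.8251, -1.1151,  2.2796,  0.6779,
       -0.9837]))
(array([ 0.5508, -0.0598,  0.1184, -0.0056]), array([-0., -0.,  0., -0.]))
[ 0.4569 -0.0722  0.048 ] [ 0.5858 -0.0039  0.005 ] [ 0.598  -0.1061  0.005 ]
tri grip [ 0.4565 -0.0732  0.0495]
```

View pics/t1c.png

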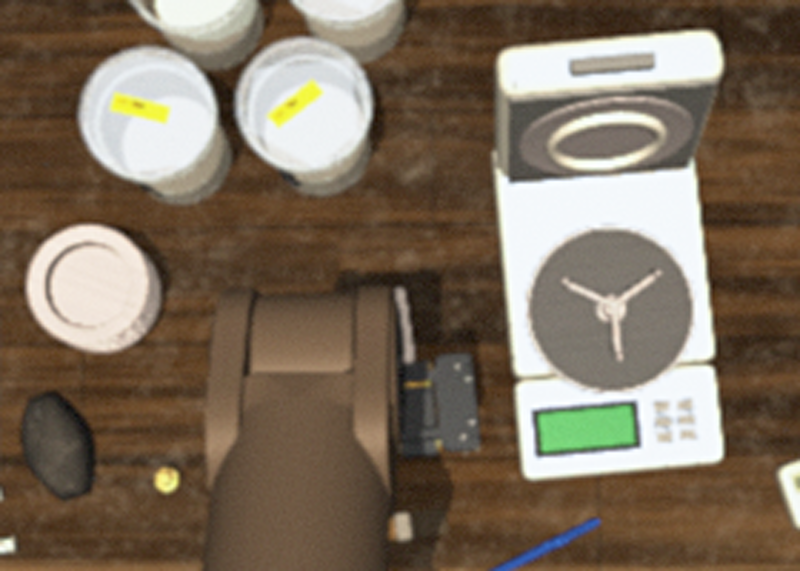

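The enlarged top view shows the arm covering the lifter. It leaves the pile's top rim at crop (93,288) and the carrier hub at crop (611,310) clear. Now descend and grip.

jog_arm([
  [[0.001, 0, 0.02, 0, 0, -0.021, -0.4], [0.001, 0, 0.055, 0, 0, -0.021, -0.4], [0.001, 0, 0.095, 0, 0, -0.021, -0.4], [0.001, 0, 0.13, 0, 0, -0.021, -0.4], [0.001, 0, 0.16, 0, 0, -0.021, -0.4], [0.001, 0, 0.178, 0, 0, -0.021, -0.4], [0.001, 0, 0.185, 0, 0, -0.021, -0.4], [0.001, 0, 0.187, 0, 0, -0.021, -0.2], [0.001, 0, 0.187, 0, 0, -0.021, 0.2], [0.001, 0, 0.187, 0, 0, -0.021, 0.6]],
], force=25)

```text
clock: 3.08
position: [0.4566, -0.0768, 0.0109]
ee_rot: [3.136, 0.179, 0.003]
force: [0.4, -0.1, 0.7]
width: 0.529
gripper_force: 0.0
```

jog_arm([
  [[0, 0, 0, 0, 0, 0, 1], [0, 0, 0, 0, 0, 0, 1], [0, 0, 0, 0, 0, 0, 1], [0, 0, 0, 0, 0, 0, 1]],
], force=50)

```text
clock: 3.42
position: [0.456, -0.0763, 0.0103]
ee_rot: [3.136, 0.18, 0.002]
force: [-0.8, 0.5, 1.9]
width: 0.243
gripper_force: 0.7
```

Run:
```python
from h import *
np.set_printoptions(precision=4,suppress=True)
s=observe();print(s['position'],s['ee_rot'],s['clock'],s['width']*92,s['gripper_force'],s['force'])
```

```text
[ 0.456  -0.0763  0.0103] [3.1364 0.1803 0.0017] 3.4167 22.35579337781445 0.650489442050457 [-0.7747  0.4963  1.8885]
```

jog_arm([
  [[0, 0, 0, 0, 0, 0, 1], [0, 0, 0, 0, 0, 0, 1], [0, 0, 0, 0, 0, 0, 1], [0, 0, 0, 0, 0, 0, 1]],
], force=50)

```text
clock: 3.75
position: [0.4559, -0.0763, 0.01]
ee_rot: [-3.136, -0.18, -0.001]
force: [-1.2, 1.9, 6.8]
width: 0.134
gripper_force: 49.9
```

jog_arm([
  [[0, 0, -0.005, 0, 0, 0, 1], [0, 0, -0.015, 0, 0, 0, 1], [0, 0, -0.035, 0, 0, 0, 1], [0, 0, -0.06, 0, 0, 0, 1], [0, 0, -0.085, 0, 0, 0, 1], [0, 0, -0.105, 0, 0, 0, 1], [0, 0, -0.117, 0, 0, 0, 1], [0, 0, -0.12, 0, 0, 0, 1], [0, 0, -0.12, 0, 0, 0, 1]],
])

```text
clock: 4.5
position: [0.4561, -0.0767, 0.1308]
ee_rot: [3.136, 0.18, 0.003]
force: [0.1, -0.6, -1.3]
width: 0.141
gripper_force: 49.8
```

Run:
```python
from h import *
np.set_printoptions(precision=4,suppress=True)
s=observe();print(s['position'],s['ee_rot'],s['clock'],s['width']*92,s['gripper_force'],s['force'],s['ft_torque'])
c=cam('wrist'); save('wrist','w2.png')
r=silhouettes('lifter','wrist')
m=r[0]['mask'];print([x['p'] for x in r]); np.save('m.npy',m)
ys,xs=np.nonzero(m);print(xs.min(),xs.max(),ys.min(),ys.max())
for row in range(ys.min(),ys.max(),12): 
    xs=np.nonzero(m[row])[0]; sp=np.split(xs,np.where(np.diff(xs)>2)[0]+1); print(row,[(int(a[0]),int(a[-1])) for a in sp if len(a)])
Rt=R.from_rotvec(s['ee_rot']).as_matrix()
# camera in tool frame and expected lifter points if grip nominal (lifter z0 = tcp-0.010)
def tool(P): # lifter->tool nominal
    P=np.atleast_2d(P); return np.c_[P[:,0]+.103,-P[:,1],-(P[:,2]-.0095)]
for P in ([.042,.052,.007],[.042,-.052,.007],[.0,.057,.004],[0,-.057,.004],[-.061,0,.014]):
    print(P,proj('wrist',tool(P)@Rt.T+s['position'],c))
```

```text
[ 0.4561 -0.0767  0.1308] [3.1359 0.1795 0.0031] 4.5 12.938098566451846 49.84984338283539 [ 0.1103 -0.6399 -1.3463] [ 0.0309  0.021  -0.0426]
[0.75]
159 397 0 347
0 [(159, 179), (376, 397)]
12 [(160, 181), (376, 395)]
24 [(161, 181), (374, 394)]
36 [(163, 183), (374, 392)]
48 [(164, 184), (372, 392)]
60 [(165, 185), (371, 391)]
72 [(167, 186), (370, 390)]
84 [(169, 187), (370, 388)]
96 [(169, 188), (369, 388)]
108 [(171, 189), (367, 386)]
120 [(172, 190), (367, 385)]
132 [(173, 192), (366, 384)]
144 [(176, 196), (360, 382)]
156 [(179, 208), (350, 378)]
168 [(190, 218), (339, 367)]
180 [(201, 229), (328, 355)]
192 [(212, 240), (318, 345)]
204 [(224, 334)]
216 [(235, 322)]
228 [(255, 304)]
240 [(255, 304)]
252 [(266, 292)]
264 [(266, 293)]
276 [(266, 292)]
288 [(267, 292)]
300 []
312 []
324 [(267, 292)]
336 [(266, 292)]
[0.042, 0.052, 0.007] [[164.6803 -32.0346]]
[0.042, -0.052, 0.007] [[397.9149 -32.421 ]]
[0.0, 0.057, 0.004] [[166.7385  72.0273]]
[0, -0.057, 0.004] [[395.5644  71.7891]]
[-0.061, 0, 0.014] [[281.021  195.6467]]
```

View pics/w2.png

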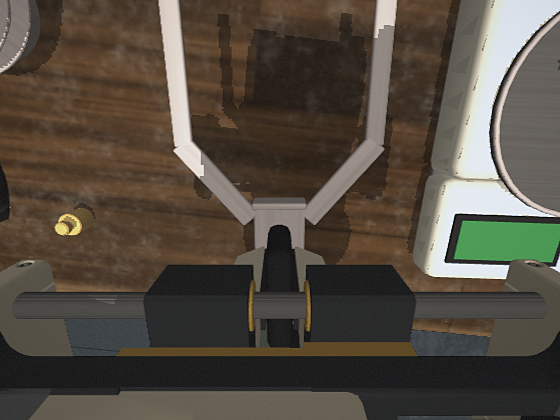

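The wrist view shows the lifter in the grip, its tines running off the top at columns 170 and 385, and the upstand at (279,202). Next I fit its pose in the tool frame.

```bash
cat >> h.py <<'E'
# nominal lifter->tool: p=[dx,dy,z0,pitch,yaw]; tool x = lifter x, tool y=-y, tool z=-z
def l2t(P,p):
    Q=R.from_euler('ZY',[p[4],p[3]]).apply(np.atleast_2d(P)-[-.103,0,.028])+[p[0],p[1],.028-p[2]]
    return Q*[1,-1,-1]
def t2w(Q,s): return Q@R.from_rotvec(s['ee_rot']).as_matrix().T+s['position']
E
python3 - <<'E'
from h import *
np.set_printoptions(precision=4,suppress=True)
s=observe();c=cam('wrist');m=np.load('m.npy')
rows=np.arange(4,130,6)
L=np.array([np.nonzero(m[r])[0].min() for r in rows]);Rr=np.array([np.nonzero(m[r])[0].max()+1 for r in rows])
xs=np.linspace(-.045,.045,40)
def edge(y,p):
    q=proj('wrist',t2w(l2t(np.c_[xs,np.full(40,y),np.full(40,.004)],p),s),c)
    i=np.argsort(q[:,1]); return np.interp(rows,q[i,1],q[i,0])
def f(p):
    u=proj('wrist',t2w(l2t([[-.061,0,.014]],p),s),c)[0]
    return np.r_[edge(.057,p)-L,edge(-.057,p)-Rr,(u[1]-199)*2,p[2:3]*0]
for k in (0,1):
    r=least_squares(lambda p: f(p*np.array([1,1,1,1-k,1])),[0,0,.0095,0,0],x_scale=[.01,.01,.01,.1,.1]);print(r.x,np.sqrt(np.mean(r.fun**2)))
print('pile top view'); 
im=cv2.imread('pics/top0.png')
for q in ('pan_4',):
    for r in silhouettes(q,'wrist')[:5]: print(r['p'],r['pixel'])
E
```

```text
[-0.0027  0.0005  0.0128  0.0011  0.0074] 0.3457876043127384
[-0.0028  0.0005  0.0129  0.      0.0073] 0.3459915624797978
pile top view
0.88 [3.0, 17.7]
0.77 [19.7, 26.8]
```

jog_arm([
  [[0.003, -0.01, -0.01, 0, 0, -0.02, 1], [0.008, -0.032, -0.025, 0, 0, -0.045, 1], [0.015, -0.062, -0.034, 0, 0, -0.07, 1], [0.022, -0.095, -0.034, 0, 0, -0.1, 1], [0.03, -0.128, -0.034, 0, 0, -0.12, 1], [0.038, -0.16, -0.034, 0, 0, -0.135, 1], [0.045, -0.188, -0.034, 0, 0, -0.135, 1], [0.049, -0.206, -0.034, 0, 0, -0.135, 1], [0.05, -0.216, -0.034, 0, 0, -0.135, 1], [0.05, -0.216, -0.034, 0, 0, -0.135, 1]],
])

```text
clock: 5.48
position: [0.4798, 0.1461, 0.1628]
ee_rot: [-3.116, -0.397, 0.003]
force: [-0.2, 0.5, -1.5]
width: 0.138
gripper_force: 49.9
```

Run:
```python
from h import *
np.set_printoptions(precision=4,suppress=True)
s=observe();print(s['position'],s['ee_rot'],s['clock'],s['width']*92,s['gripper_force'],s['force'],s['ft_torque'])
c=cam('wrist'); save('wrist','w3.png')
for q in('lifter','pan_4'):
    for r in silhouettes(q,'wrist')[:5]:
        m=r['mask'];ys,xs=np.nonzero(m);print(q,r['p'],xs.min(),xs.max(),ys.min(),ys.max(),len(xs))
```

```text
[0.4798 0.1461 0.1628] [-3.1157 -0.3967  0.0027] 5.4833 12.725636416054511 49.85004365444183 [-0.2077  0.5115 -1.455 ] [-0.0391  0.0421 -0.0206]
lifter 0.96 159 396 0 347 14461
pan_4 0.91 197 351 0 141 18481
```

View pics/w3.png

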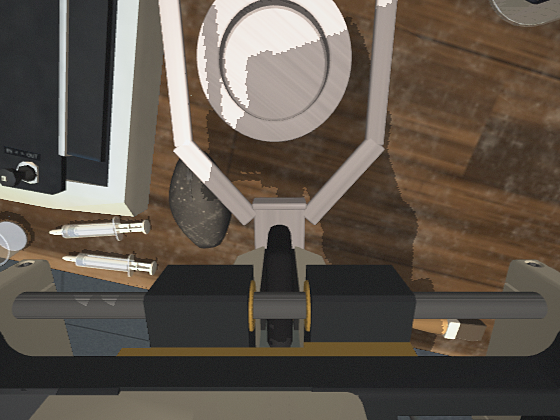

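The wrist view shows pan_4's rim between the tines, columns 197–351, lowest at row 141, centred about (275,63). The left instrument stays clear. Fit its centre.

```bash
cat >> h.py <<'E'
def fitrim(m,c,z=None,x0=(.59,.17,.088),rad=.055):
    cs,_=cv2.findContours(m.astype(np.uint8),cv2.RETR_EXTERNAL,cv2.CHAIN_APPROX_NONE)
    u=max(cs,key=len)[:,0,:].astype(float); u=u[(u[:,1]>2)&(u[:,0]>2)&(u[:,0]<557)]
    f,cx,cy,T=c
    def res(p):
        zz=p[2] if z is None else z
        d=np.c_[(u[:,0]-cx)/f,(u[:,1]-cy)/f,np.ones(len(u))]@T[:3,:3].T
        X=T[:3,3]+d*((zz-T[2,3])/d[:,2])[:,None]
        return np.hypot(X[:,0]-p[0],X[:,1]-p[1])-rad-.0004
    r=least_squares(res,x0 if z is None else x0[:2],loss='soft_l1',f_scale=.0007); return r.x,np.sqrt(np.mean(res(r.x)**2))
E
python3 - <<'E'
from h import *
np.set_printoptions(precision=4,suppress=True)
s=observe();c=cam('wrist');m=silhouettes('pan_4','wrist')[0]['mask']
print(fitrim(m,c)); a,e=fitrim(m,c,.088);print(a,e)
yaw=2*np.arctan2(s['ee_rot'][1],s['ee_rot'][0]); Rt=R.from_rotvec(s['ee_rot']).as_matrix()
p=[-.0028,.0005,.0129,0,.0073]
print('yaw',yaw%(2*np.pi)); print('tilt',Rt[:,2])
d=np.r_[a,.088]-s['position']; print('pan in tool',Rt.T@d,'lifter origin tool',l2t([[0,0,0]],p))
ti=silhouettes('pan_4','top')
get_image('top');ti=silhouettes('pan_4','top')
for r in ti: ys,xs=np.nonzero(r['mask']);print(r['p'],xs.min(),xs.max(),ys.min(),ys.max())
print(proj('top',[[a[0],a[1],.088]]))
E
```

```text
(array([0.5947, 0.1759, 0.0827]), np.float64(0.00025969850805299295))
[0.5952 0.1758] 0.0011389676162215996
yaw 0.24813718789854217
tilt [-0.0013 -0.0014 -1.    ]
pan in tool [ 0.1198 -0.0047  0.0749] lifter origin tool [[ 0.1002 -0.0013  0.0129]]
0.69 130 168 139 177
[[151.4868 159.2969]]
```

jog_arm([
  [[-0.008, -0.001, 0, 0, 0, 0, 1], [-0.03, -0.002, 0, 0, 0, 0, 1], [-0.06, -0.0023, 0, 0, 0, 0, 1], [-0.09, -0.0023, 0, 0, 0, 0, 1], [-0.107, -0.0023, 0.01, 0, 0, 0, 1], [-0.11, -0.0023, 0.03, 0, 0, 0, 1], [-0.11, -0.0023, 0.055, 0, 0, 0, 1], [-0.11, -0.0023, 0.072, 0, 0, 0, 1], [-0.11, -0.0023, 0.0773, 0, 0, 0, 1], [-0.11, -0.0023, 0.0773, 0, 0, 0, 1]],
])

```text
clock: 6.67
position: [0.3723, 0.1183, 0.0857]
ee_rot: [3.117, 0.391, -0.004]
force: [0.0, 0.8, -0.9]
width: 0.138
gripper_force: 49.8
```

Run:
```python
from h import *
np.set_printoptions(precision=4,suppress=True)
s=observe();print(s['position'],s['clock'],s['gripper_force'],s['force'])
yaw=2*np.arctan2(s['ee_rot'][1],s['ee_rot'][0]); Rt=R.from_rotvec(s['ee_rot']).as_matrix()
print('yaw',yaw%(2*np.pi),Rt[:,2]); print('pan in tool',Rt.T@(np.r_[.5952,.1758,.088]-s['position']))
im=save('scene','s2.png')
p=proj('scene',[[.53,.16,.08]])[0].astype(int);print(p)
cv2.imwrite('pics/s2c.png',cv2.resize(im[max(0,p[1]-60):p[1]+60,max(0,p[0]-80):p[0]+80],(800,600),interpolation=cv2.INTER_CUBIC)[:,:,::-1])
```

```text
[0.3723 0.1183 0.0857] 6.6667 49.84972357749939 [ 0.004   0.765  -0.8862]
yaw 0.24960985330852292 [-0.0024 -0.0009 -1.    ]
pan in tool [ 0.2302 -0.0007 -0.0029]
[213 164]
```

View pics/s2c.png

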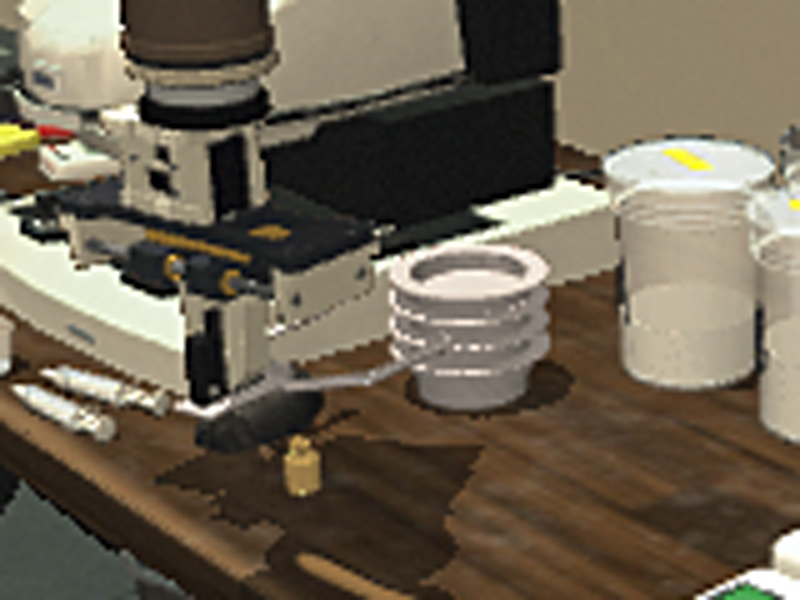

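The scene crop shows the fork in front of the pile at rim height, with a tine tip at crop (445,340). I'll check that height before going in.

Run:
```python
from h import *
np.set_printoptions(precision=2,suppress=True)
s=observe()
K=lambda q:(q-[133,104])*5
for z0 in(.010,.0129):
    p=[-.0028,.0005,z0,0,.0073]
    print(z0,K(proj('scene',t2w(l2t([[.042,-.057,.007],[.042,-.047,.007],[-.035,-.057,.004],[-.061,-.02,.014]],p),s))))
a=np.linspace(0,2*np.pi,360)
for z in(.088,.086,.070,.068):
    q=K(proj('scene',np.c_[.5952+.055*np.cos(a),.1758+.055*np.sin(a),np.full(360,z)])); print(z,q.min(0),q.max(0))
```

```text
0.01 [[451.97 326.89]
 [439.82 323.66]
 [372.43 369.44]
 [297.13 354.69]]
0.0129 [[452.18 331.13]
 [440.03 327.89]
 [372.71 373.81]
 [297.49 359.1 ]]
0.088 [388.27 237.83] [551.06 293.36]
0.086 [388.44 240.54] [551.14 296.22]
0.07 [389.81 262.14] [551.73 318.98]
0.068 [389.98 264.82] [551.81 321.81]
```

jog_arm([
  [[0.005, 0, -0.0008, 0, 0, 0, 1], [0.015, 0, -0.0008, 0, 0, 0, 1], [0.028, 0, -0.0008, 0, 0, 0, 1], [0.042, 0, -0.0008, 0, 0, 0, 1], [0.056, 0, -0.0008, 0, 0, 0, 1], [0.066, 0, -0.0008, 0, 0, 0, 1], [0.07, 0, -0.0008, 0, 0, 0, 1], [0.07, 0, -0.0008, 0, 0, 0, 1]],
])

```text
clock: 7.38
position: [0.4426, 0.1366, 0.0876]
ee_rot: [-3.117, -0.39, -0.002]
force: [-0.0, 0.1, -0.7]
width: 0.139
gripper_force: 49.8
```

Run:
```python
from h import *
np.set_printoptions(precision=4,suppress=True)
s=observe();print(s['position'],s['clock'],s['gripper_force'],s['force'],s['ft_torque'])
yaw=2*np.arctan2(s['ee_rot'][1],s['ee_rot'][0]); Rt=R.from_rotvec(s['ee_rot']).as_matrix()
print('yaw',yaw%(2*np.pi)); print('pan in tool',Rt.T@(np.r_[.5952,.1758,.088]-s['position']))
c=cam('wrist');im=save('wrist','w4.png')
m=silhouettes('pan_4','wrist')
for r in m[:3]: print(r['p'],r['pixel'])
a,e=fitrim(m[0]['mask'],c,.0835);print(a,e,'tool',Rt.T@(np.r_[a,.088]-s['position']))
l=silhouettes('lifter','wrist')[0]['mask']
for row in range(0,132,20):
    for M in (l,m[0]['mask']):
        xs=np.nonzero(M[row])[0]; sp=np.split(xs,np.where(np.diff(xs)>2)[0]+1); print(row,[(int(a[0]),int(a[-1])) for a in sp if len(a)],end=' ')
    print()
```

```text
[0.4426 0.1366 0.0876] 7.3833 49.849804043769836 [-0.0019  0.1059 -0.7154] [0.0239 0.0138 0.0461]
yaw 0.24924084851455852
pan in tool [ 0.1575 -0.0004 -0.0002]
0.92 [268.3, 73.5]
0.87 [262.2, 76.4]
0.83 [268.5, 26.8]
[0.5934 0.1804] 0.0005425366135239852 tool [ 0.1569 -0.0053 -0.0002]
0 [(159, 162), (379, 397)] 0 [] 
20 [(161, 174), (374, 395)] 20 [] 
40 [(163, 183), (373, 393)] 40 [] 
60 [(165, 185), (371, 391)] 60 [(216, 219), (323, 323)] 
80 [(168, 187), (370, 389)] 80 [] 
100 [(170, 189), (368, 387)] 100 [] 
120 [(172, 191), (367, 385)] 120 []
```

View pics/w4.png

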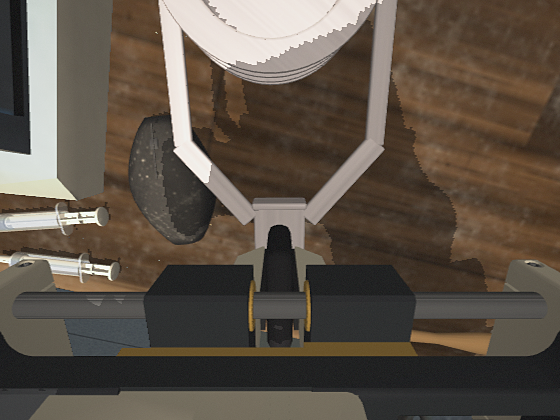

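The wrist view shows the fork straddling the pile below the top rim. The rim covers the left tine at row 0 from column 163 but reaches only column 379 on the right, so the pan lies a little left of the fork's axis.

Run:
```python
from h import *
np.set_printoptions(precision=4,suppress=True)
c=cam('wrist');s=observe();Rt=R.from_rotvec(s['ee_rot']).as_matrix()
for r in silhouettes('pan_4','wrist')[:4]:
    ys,xs=np.nonzero(r['mask']);print(r['p'],len(xs),xs.min(),xs.max(),ys.min(),ys.max())
    if len(xs)>5000:
        for z in(.088,.083):
            a,e=fitrim(r['mask'],c,z);print(a,e,'tool',Rt.T@(np.r_[a,z]-s['position']))
```

```text
0.92 351 214 323 58 77
0.87 324 214 320 61 82
0.83 11170 163 377 0 73
[0.5921 0.1798] 0.0004080623379656433 tool [ 0.1577 -0.0051 -0.0009]
[0.5924 0.18  ] 0.00019482528447314893 tool [ 0.1581 -0.0052  0.0041]
0.72 163 252 308 74 84
```

jog_arm([
  [[0.0, -0.0018, 0, 0, 0, 0, 1], [0.004, -0.0035, 0, 0, 0, 0, 1], [0.014, -0.0036, 0, 0, 0, 0, 1], [0.026, -0.0037, 0, 0, 0, 0, 1], [0.038, -0.0037, 0, 0, 0, 0, 1], [0.048, -0.0038, 0, 0, 0, 0, 1], [0.054, -0.0038, 0, 0, 0, 0, 1], [0.057, -0.0038, 0, 0, 0, 0, 1], [0.057, -0.0038, 0, 0, 0, 0, 1]],
])

```text
clock: 8.33
position: [0.496, 0.1541, 0.087]
ee_rot: [-3.117, -0.391, 0.0]
force: [0.6, 0.3, -1.6]
width: 0.14
gripper_force: 49.8
```

Run:
```python
from h import *
np.set_printoptions(precision=4,suppress=True)
c=cam('wrist');s=observe();Rt=R.from_rotvec(s['ee_rot']).as_matrix()
print(s['position'],s['clock'],s['gripper_force'],s['force'],s['ft_torque'])
save('wrist','w5.png')
for r in silhouettes('pan_4','wrist')[:4]:
    ys,xs=np.nonzero(r['mask']);print(r['p'],len(xs),xs.min(),xs.max(),ys.min(),ys.max())
    if len(xs)>5000:
        a,e=fitrim(r['mask'],c,.085);print(a,e,'tool',Rt.T@(np.r_[a,.085]-s['position']))
```

```text
[0.496  0.1541 0.087 ] 8.3333 49.849639534950256 [ 0.5926  0.3037 -1.5539] [0.0396 0.03   0.0028]
0.7 35585 166 391 0 186
[0.5941 0.1805] 0.0005406751170412813 tool [ 0.1016 -0.0014  0.002 ]
```

View pics/w5.png

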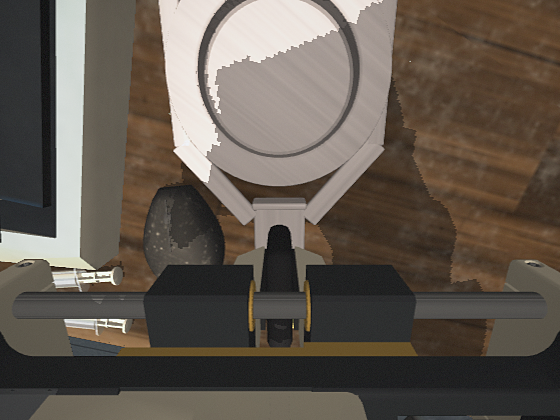

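The view shows the pan's rim over both tines, symmetric, lowest at row 186, a few mm ahead of the upstand at row 200. No contact force. Lift gently.

jog_arm([
  [[0, 0, -0.004, 0, 0, 0, 1], [0, 0, -0.008, 0, 0, 0, 1], [0, 0, -0.012, 0, 0, 0, 1], [0, 0, -0.017, 0, 0, 0, 1], [0, 0, -0.024, 0, 0, 0, 1], [0, 0, -0.034, 0, 0, 0, 1], [0, 0, -0.046, 0, 0, 0, 1], [0, 0, -0.06, 0, 0, 0, 1], [0, 0, -0.07, 0, 0, 0, 1], [0, 0, -0.074, 0, 0, 0, 1]],
])

```text
clock: 9.27
position: [0.4964, 0.1544, 0.1634]
ee_rot: [-3.117, -0.391, -0.004]
force: [0.6, 0.3, -1.8]
width: 0.141
gripper_force: 49.8
```

Run:
```python
from h import *
np.set_printoptions(precision=4,suppress=True)
c=cam('wrist');s=observe();Rt=R.from_rotvec(s['ee_rot']).as_matrix()
print(s['position'],s['ee_rot'],s['clock'],s['gripper_force'],s['force'],s['ft_torque'])
save('wrist','w6.png');im=save('scene','s3.png')
cv2.imwrite('pics/s3c.png',cv2.resize(im[90:210,140:300],(800,600),interpolation=cv2.INTER_CUBIC)[:,:,::-1])
for r in silhouettes('pan_4','wrist')[:4]:
    ys,xs=np.nonzero(r['mask']);print(r['p'],len(xs),xs.min(),xs.max(),ys.min(),ys.max())
    if len(xs)>5000:
        z=s['position'][2]-.002
        a,e=fitrim(r['mask'],c,z);print(a,e,'tool',Rt.T@(np.r_[a,z]-s['position']))
        print(fitrim(r['mask'],c,None,(a[0],a[1],z)))
```

```text
[0.4964 0.1544 0.1634] [-3.1166 -0.3911 -0.0045] 9.2667 49.849501848220825 [ 0.5636  0.3477 -1.7538] [-0.0139  0.0906 -0.0304]
0.63 33648 169 389 0 181
[0.5973 0.1817] 0.0018265097503798121 tool [ 0.1045 -0.0016  0.0023]
(array([0.5958, 0.1813, 0.1549]), np.float64(0.00020454765421129182))
```

View pics/s3c.png

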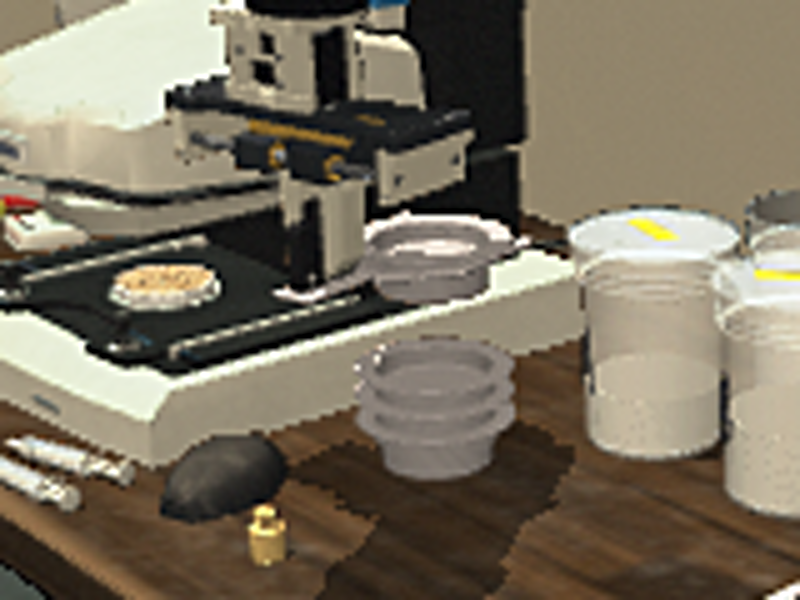

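The scene crop shows pan_4 level on the fork and the other three pans still nested. Carry it smoothly to the left side of the balance.

jog_arm([
  [[-0.001, 0.002, -0.001, 0, 0, 0, 1], [-0.003, 0.007, -0.003, 0, 0, 0, 1], [-0.006, 0.016, -0.005, 0, 0, 0, 1], [-0.01, 0.029, -0.005, 0, 0, 0, 1], [-0.016, 0.046, -0.005, 0, 0, 0, 1], [-0.023, 0.066, -0.005, 0, 0, 0, 1], [-0.03, 0.086, -0.005, 0, 0, 0, 1], [-0.037, 0.106, -0.005, 0, 0, 0, 1], [-0.044, 0.126, -0.005, 0, 0, 0, 1], [-0.051, 0.146, -0.005, 0, 0, 0, 1]],
])

```text
clock: 10.25
position: [0.4816, -0.0022, 0.1661]
ee_rot: [3.117, 0.39, -0.001]
force: [0.3, -0.9, -2.2]
width: 0.137
gripper_force: 49.9
```

jog_arm([
  [[-0.007, 0.02, 0, 0, 0, 0.01, 1], [-0.014, 0.04, 0, 0, 0, 0.03, 1], [-0.021, 0.06, 0, 0, 0, 0.055, 1], [-0.028, 0.08, 0, 0, 0, 0.08, 1], [-0.035, 0.1, 0, 0, 0, 0.11, 1], [-0.041, 0.118, 0, 0, 0, 0.14, 1], [-0.047, 0.134, 0, 0, 0, 0.165, 1], [-0.052, 0.146, 0, 0, 0, 0.182, 1], [-0.055, 0.153, 0, 0, 0, 0.19, 1], [-0.056, 0.156, 0, 0, 0, 0.19, 1]],
])

```text
clock: 11.08
position: [0.466, -0.1664, 0.1661]
ee_rot: [3.14, 0.091, -0.001]
force: [0.2, -0.5, -2.3]
width: 0.142
gripper_force: 49.9
```

jog_arm([
  [[0, 0, 0, 0, 0, 0, 1], [0, 0, 0, 0, 0, 0, 1], [0, 0, 0, 0, 0, 0, 1]],
])

```text
clock: 11.33
position: [0.4668, -0.164, 0.1662]
ee_rot: [-3.14, -0.097, -0.0]
force: [0.5, 0.2, -1.6]
width: 0.134
gripper_force: 49.8
```

Run:
```python
from h import *
np.set_printoptions(precision=4,suppress=True)
c=cam('wrist');s=observe();Rt=R.from_rotvec(s['ee_rot']).as_matrix()
print(s['position'],s['ee_rot'],s['clock'],s['gripper_force'],s['force'],s['ft_torque'],Rt[:,2])
save('wrist','w7.png')
for r in silhouettes('pan_4','wrist')[:3]:
    ys,xs=np.nonzero(r['mask']);print(r['p'],len(xs),xs.min(),xs.max(),ys.min(),ys.max())
    if len(xs)>5000:
        z=s['position'][2]-.004
        a,e=fitrim(r['mask'],c,None,(.56,-.16,z));print(a,e,'tool',Rt.T@(a-s['position']))
```

```text
[ 0.4668 -0.164   0.1662] [-3.1396 -0.0967 -0.0002] 11.3333 49.84938383102417 [ 0.525   0.2324 -1.5597] [ 0.0664  0.0502 -0.0397] [ 0.0001  0.0005 -1.    ]
0.82 33830 168 389 0 182
[ 0.5689 -0.1561  0.1579] 0.00027368096416867615 tool [ 0.1024 -0.0016  0.0084]
```

View pics/w7.png

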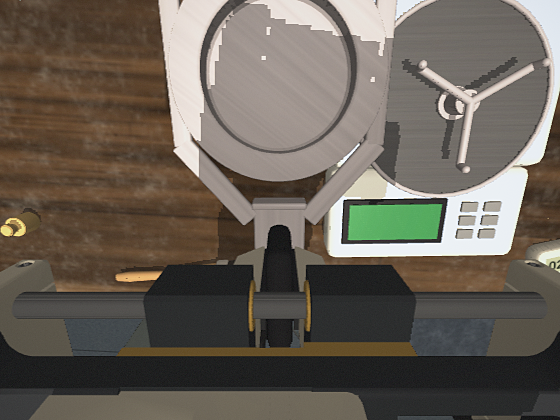

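This view (my 12th, over the limit of 10 I was given, so I'll view no more) shows the carrier's upturned tips at about (424,65), (547,63) and (465,168), its hub at (468,102), and the pan centred on the fork. I'll fit the carrier centre from the tips and check it against the top camera.

Run:
```python
from h import *
np.set_printoptions(precision=4,suppress=True)
c=cam('wrist');s=observe();Rt=R.from_rotvec(s['ee_rot']).as_matrix()
def centre(n,uv,z,c):
    P=np.array([onz(n,u,z,c)[:2] for u in uv]); A=np.c_[2*P,np.ones(3)]; q=np.linalg.solve(A,(P**2).sum(1)); r=np.sqrt(q[2]+q[:2]@q[:2])
    return q[:2],r
uv=[(424,65),(547,63),(465,168)]
for z in(.100,.097,.095): 
    a,r=centre('wrist',uv,z,c); print(z,a,r,'tool',Rt.T@(np.r_[a,z]-s['position']))
print('hub',[Rt.T@(onz('wrist',(468,102),z,c)-s['position']) for z in(.092,.088)])
t=[(120+x/2.857,60+y/2.857) for x,y in((566,280),(659,271),(618,358))]
print('top',centre('top',t,.1,cam('top')))
# refine tip blobs in wrist image: bright thresholds
im=cv2.imread('pics/w7.png'); g=im.min(2).astype(int)
for u in uv: print(u); print(g[u[1]-8:u[1]+9:1,u[0]-10:u[0]+11:1])
```

```text
0.1 [ 0.5677 -0.2976] 0.04762669889267288 tool [0.0926 0.1394 0.0662]
0.097 [ 0.568  -0.2995] 0.04826809617051948 tool [0.0928 0.1413 0.0692]
0.095 [ 0.5682 -0.3007] 0.04869569435575277 tool [0.0929 0.1426 0.0712]
hub [array([0.0919, 0.1367, 0.0742]), array([0.0921, 0.139 , 0.0782])]
top (array([ 0.5687, -0.3022]), np.float64(0.049700048525508016))
(424, 65)
[[106 105 104 107 106 107 107 104 106 105 107 106 105 105 104 107 107 107
  108 108 107]
 [109 110 108 109 108 109 109 111 109 108 107 107 109 110 108 109 110 108
  110 109 107]
 [109 109 108 108 108 108 108 105 104 108 106 104 106 110 108 110 109 109
  106 108 106]
 [108 107 109 107 109 103  96  97 135 172 164 112  98 101 104 105 103 105
  107 104 104]
 [105 106 103 105 104  99 114 151 174 186 190 184 153  97 104 103 104 104
  103 100 103]
 [107 107 108 108  98 100 145 174 190 204 207 204 174  98 103 104 105 106
  107 107 107]
 [110 108 112  94  81 125 160 183 202 222 218 211 183 117 101 106 104 104
  106 106 104]
 [111 111 105  76  86 137 166 184 217 231 218 210 184 113 102 104 105 104
  102 102 103]
 [ 64  76  90  60  92 139 1
[... 3123 characters left out ...]
5  88  66  65  76 112 148 174 197 222 224 216 191 104  96 102
  101 103 100]
 [107 106 107 106  93  68  76 113 149 176 201 224 228 219 184 100 102 103
  104 104 104]
 [102 101 104 107 107 100  82 103 145 172 189 202 209 188 120  96 102 102
  101 100 101]
 [103 102 103 103 104 105  94 108 147 151 173 185 170 114  91  99 102 102
  103 104 102]
 [103 104 101 105 103 103 102 100  95  91  92  94  92  97 100 104 101 103
  103 103 101]
 [104 103 104 103 103 102 102 103 103 102 100 102 101 102 102 105 102 103
  103 101 100]
 [101 102 103 103 102 101 104 102 103 101 100 100 102 104 101 103 102 103
  101 103 101]
 [107 108 106 106 107 106 104 108 104 105 105 104 107 103 104 104 105 103
  104 105 104]]
```

jog_arm([
  [[0, 0.002, 0, 0, 0, 0, 1], [0, 0.007, 0, 0, 0, 0, 1], [-0.002, 0.016, 0, 0, 0, 0, 1], [-0.003, 0.031, 0, 0, 0, 0, 1], [-0.004, 0.049, 0, 0, 0, 0, 1], [-0.005, 0.069, 0, 0, 0, 0, 1], [-0.007, 0.089, 0, 0, 0, 0, 1], [-0.008, 0.108, 0, 0, 0, 0, 1], [-0.009, 0.124, 0, 0, 0, 0, 1], [-0.0095, 0.135, 0, 0, 0, 0, 1]],
])

```text
clock: 12.27
position: [0.4643, -0.3034, 0.1661]
ee_rot: [3.139, 0.09, -0.001]
force: [-0.1, -1.2, -1.6]
width: 0.134
gripper_force: 49.9
```

jog_arm([
  [[0, 0.005, 0, 0, 0, 0, 1], [0, 0.007, 0, 0, 0, 0, 1], [0, 0.0075, 0, 0, 0, 0, 1], [0, 0.0075, 0, 0, 0, 0, 1], [0, 0.0075, 0, 0, 0, 0, 1]],
])

```text
clock: 12.68
position: [0.4657, -0.3069, 0.1663]
ee_rot: [-3.14, -0.096, -0.0]
force: [-0.8, -0.1, -1.6]
width: 0.142
gripper_force: 49.8
```

Run:
```python
from h import *
np.set_printoptions(precision=4,suppress=True,linewidth=250)
c=cam('wrist');s=observe();Rt=R.from_rotvec(s['ee_rot']).as_matrix()
print(s['position'],s['ee_rot'],s['clock'],s['force'],Rt[:,2])
im=save('wrist','w8.png')
for r in silhouettes('pan_4','wrist')[:3]:
    ys,xs=np.nonzero(r['mask']);print(r['p'],len(xs),xs.min(),xs.max(),ys.min(),ys.max())
    if len(xs)>5000:
        a,e=fitrim(r['mask'],c,None,(.56,-.3,.16));print(a,e,'tool',Rt.T@(a-s['position']))
g=im.min(2).astype(int)
for row in (10,40,70,100,130,150): print(row,'L',g[row,60:180:3],'\n   R',g[row,380:500:3])
for col in (220,240,250,310,320,335): print(col,g[150:235:2,col])
```

```text
[ 0.4657 -0.3069  0.1663] [-3.1397 -0.096  -0.    ] 12.6833 [-0.7895 -0.1464 -1.6436] [-0.      0.0004 -1.    ]
0.78 33693 169 388 0 182
[ 0.568  -0.2991  0.1575] 0.00022366262146061126 tool [ 0.1025 -0.0015  0.0088]
0.29 9081 182 379 0 248
[ 0.6022 -0.2995  0.3228] 1.0615247034170796e-11 tool [ 0.1367  0.0009 -0.1565]
10 L [ 58  52  49  63  68  67  75  82  80  74  64  58  54  54  56  59  56  69  61  60  51  47  47  53  52  53  58  60  54  56  53  50  52 207 207 213 215 217 215 207] 
   R [217 218 219 219 216 192  53  55  55  55  52  48  51  50  53  51  50  47  49  51  53  53  57  52  50  51  52  50  53  50  58  68  61  58  65  54  60  57  52  55]
40 L [ 42  38  41  37  45  38  40  48  42  51  52  58  48  39  39  44  39  32  37  35  49  46  53  55  48  41  43  45  42  49  52  49  40  46 175 212 216 218 216 216] 
   R [222 221 190 218 201  35  42  52  51  50  46  46  41  40  45  44  49  51  64  49  45  47  50  60  48  45  46  49  47  48  47  40  44  53  50  48  52  49  50  50]
70 L [ 36  46  53  51  37  36  41  35  36  37  39  46  47  53  50  49  49  50  55  62  53  46  52  61  49  48
[... 1601 characters left out ...]
7 146 144 144 144 145 144 143 143 142 141 140 143 120 160 110 196 195 215  33  30  65 143 138 140 124  95 136 147 143 139 138 139 145 109 130 128 124 126  77  28 117]
310 [152 151 148 147 148 146 147 144 141 144 143 139 144  59 145 126 203 195 194 192 193 194 194 195 202 115 123 145 144 145 142 144 146 143 140 126 199 245 241 240 240 240 240]
320 [149 150 147 149 150 147 145 143 145 146 145 109 152 120 200 194 193 195 199 177  97 142 147 148 146 145 144 145 143 140 136 139 142 138 158 107 188 184 181 177 246 241 240]
335 [142 141 141 143 143 142 143 119 229 233 251 148 118 147 149 151 148 146 149 148 144 140 137 141 142 141 145 250 240 242 237 238 236 244 244 233 160 166 124 237 242 240 240]
```

Run:
```python
from h import *
np.set_printoptions(precision=4,suppress=True,linewidth=250)
c=cam('top'); im=cv2.imread('pics/top0.png'); g=im.min(2)
m=(g>110).astype(np.uint8); n,l,st,ce=cv2.connectedComponentsWithStats(m)
k=l[160,133]; print(st[k])
cs,_=cv2.findContours((l==k).astype(np.uint8),cv2.RETR_EXTERNAL,cv2.CHAIN_APPROX_NONE)
u=max(cs,key=len)[:,0].astype(float); X=np.array([onz('top',q,.088,c)[:2] for q in u])
ce=X.mean(0)
for it in range(5):
    sel=((X-ce)@[.7,.7])>0.0   # far (left/up) side: +x,+y
    r=least_squares(lambda p:np.hypot(*(X[sel]-p).T)-.0545,ce,loss='soft_l1',f_scale=.001); ce=r.x
print('pan top cam',ce,'robot .5941 .1805',np.abs(r.fun).mean())
b=[]
for x,y in((566,280),(659,271),(618,358)):
    u=int(120+x/2.857);v=int(60+y/2.857); print(u,v); print(g[v-4:v+5,u-4:u+5])
```

```text
[ 129  139   47   45 1608]
pan top cam [0.5954 0.1798] robot .5941 .1805 0.0005762133727756661
318 158
[[110 113 106 110 113 107 111 109 112]
 [110 107 109 108 107 108 110 108 112]
 [111 110 109 111 113 106 112 110 111]
 [107 111 118 143 141 108 106 105 106]
 [108 109 128 175 171 132 113 110 105]
 [109 105 116 139 159 176 172 149 126]
 [109 106 105 106 129 184 211 205 181]
 [111 111 107 102 112 141 166 188 201]
 [110 106 111 108 108 109 117 134 156]]
350 154
[[110 109 109 109 110 107 107 108 119]
 [112 110 112 110 109 112 108 105 105]
 [110 108 108 109 108 108 108 109 105]
 [109 105 102 106 110 106 109 108 108]
 [104  95  91 112 136 120 107 107 106]
 [108 105 105 141 170 141 115 110 109]
 [122 145 154 143 144 126 110 104 109]
 [175 200 184 137 113 109 109 105 107]
 [208 192 158 121 104 108 107 110 109]]
336 185
[[108  88 111 177 198 144 107 108 109]
 [110  94 101 161 194 152 113 108 107]
 [105 106 101 137 169 149 117 110 106]
 [106 106  95 116 167 166 121 105 110]
 [110 107 103 122 159 169 120 108 109]
 [112 107 110 111 130 137 112 105 110]
 [109 110 113 109 110 112 111 109 115]
 [110 109 113 108 108 109 113 107 108]
 [113 108 108 109 106 106 106 110 109]]
```

Run:
```python
from h import *
np.set_printoptions(precision=4,suppress=True)
def centre(n,uv,z,c):
    P=np.array([onz(n,u,z,c)[:2] for u in uv]); A=np.c_[2*P,np.ones(3)]; q=np.linalg.solve(A,(P**2).sum(1)); return q[:2],np.sqrt(q[2]+q[:2]@q[:2])
c=cam('top')
print(centre('top',[(317.6,157.9),(350,154.9),(336.6,184.7)],.098,c), onz('top',(334,168.3),.092,c))
# hub: bright-pixel crossing of arms: fit lines tip->hub not needed
im=cv2.imread('pics/top0.png').min(2); print(im[161:176,327:343])
s=observe();Rt=R.from_rotvec(s['ee_rot']).as_matrix(); print('pan now',s['position']+Rt@[.1025,-.0015,0])
```

```text
(array([ 0.5698, -0.3007]), np.float64(0.04919077919993339)) [ 0.5646 -0.2991  0.092 ]
[[124 110 107 108 106 105 108 108 105 106 105 108 118 150 192 209]
 [181 143 114 102  97 108 119 120 111 102 108 145 185 200 202 181]
 [215 204 178 142 115 132 154 150 126 122 153 196 215 193 158 131]
 [185 205 209 197 178 177 190 191 163 168 196 208 192 145 115 111]
 [130 153 176 204 209 210 206 200 197 205 199 179 146 111 107 110]
 [107 126 165 192 187 196 210 221 217 205 199 181 128 105 106 106]
 [112 138 180 188 174 189 196 211 215 208 216 196 129 107 107 110]
 [113 141 186 195 174 200 208 210 212 212 223 202 131 107 111 110]
 [109 137 191 204 170 177 205 208 211 209 219 185 130 108 109 110]
 [105 121 173 211 188 158 158 189 208 193 196 159 118 104 111 110]
 [105 111 142 179 193 169 143 179 210 190 168 135 112 112 105 111]
 [111 107 113 129 151 148 131 172 202 169 129 110 105 108 112 108]
 [109 108 108 106 113 107 108 162 196 165 115 104 108 110 108 110]
 [113 108 111 107 106  99  96 152 200 176 124 107 106 110 108 109]
 [107 106 110 109 107 101 106 146 202 179 120 101 110 108 106 108]]
pan now [ 0.568  -0.2994  0.1663]
```

jog_arm([
  [[0, 0, 0.004, 0, 0, 0, 1], [0, 0, 0.011, 0, 0, 0, 1], [0, 0, 0.018, 0, 0, 0, 1], [0, 0, 0.023, 0, 0, 0, 1], [0, 0, 0.026, 0, 0, 0, 1], [0, 0, 0.028, 0, 0, 0, 1], [0, 0, 0.029, 0, 0, 0, 1], [0, 0, 0.03, 0, 0, 0, 1], [0, 0, 0.03, 0, 0, 0, 1], [0, 0, 0.03, 0, 0, 0, 1]],
])

```text
clock: 13.62
position: [0.4656, -0.308, 0.1364]
ee_rot: [3.14, 0.094, 0.0]
force: [0.5, 0.3, -1.3]
width: 0.138
gripper_force: 49.8
```

jog_arm([
  [[0, 0, 0.001, 0, 0, 0, 1], [0, 0, 0.002, 0, 0, 0, 1], [0, 0, 0.003, 0, 0, 0, 1], [0, 0, 0.004, 0, 0, 0, 1], [0, 0, 0.005, 0, 0, 0, 1], [0, 0, 0.006, 0, 0, 0, 1], [0, 0, 0.007, 0, 0, 0, 1], [0, 0, 0.008, 0, 0, 0, 1], [0, 0, 0.009, 0, 0, 0, 1], [0, 0, 0.01, 0, 0, 0, 1]],
])

```text
clock: 14.45
position: [0.4656, -0.308, 0.1262]
ee_rot: [3.14, 0.094, 0.0]
force: [-0.7, -0.5, -1.6]
width: 0.139
gripper_force: 49.8
```

```bash
cat > chk.py <<'E'
from h import *
np.set_printoptions(precision=4,suppress=True)
s=observe();c=cam('wrist');Rt=R.from_rotvec(s['ee_rot']).as_matrix()
print(s['position'],s['ee_rot'],s['clock'],s['gripper_force'],s['force'],s['ft_torque'],Rt[:,2])
get_image('wrist')
for r in silhouettes('pan_4','wrist')[:2]:
    ys,xs=np.nonzero(r['mask']);print(r['p'],len(xs),xs.min(),xs.max(),ys.min(),ys.max())
    if len(xs)>5000:
        a,e=fitrim(r['mask'],c,None,(.568,-.3,.125));print(a,e,'tool',Rt.T@(a-s['position']))
E
python3 chk.py
```

```text
[ 0.4656 -0.308   0.1262] [3.1401 0.0938 0.0002] 14.45 49.84976828098297 [-0.6548 -0.4764 -1.5938] [ 0.0893  0.0523 -0.0147] [ 0.0001 -0.0001 -1.    ]
0.64 35058 165 391 0 182
[ 0.5677 -0.3004  0.122 ] 0.0002563015343436151 tool [ 0.1023 -0.0015  0.0041]
0.33 772 527 559 222 255
```

jog_arm([
  [[0, 0, 0.001, 0, 0, 0, 1], [0, 0, 0.002, 0, 0, 0, 1], [0, 0, 0.003, 0, 0, 0, 1], [0, 0, 0.004, 0, 0, 0, 1], [0, 0, 0.005, 0, 0, 0, 1], [0, 0, 0.005, 0, 0, 0, 1]],
])

```text
clock: 15.05
position: [0.4654, -0.3079, 0.121]
ee_rot: [-3.14, -0.094, 0.0]
force: [-0.4, 0.2, -0.8]
width: 0.137
gripper_force: 49.8
```

```bash
python3 chk.py
python3 - <<'E'
from h import *
# level check: residual tilt from rim ellipse: fit plane tilt too
c=cam('wrist');np.set_printoptions(precision=4,suppress=True)
m=silhouettes('pan_4','wrist')[0]['mask']
cs,_=cv2.findContours(m.astype(np.uint8),cv2.RETR_EXTERNAL,cv2.CHAIN_APPROX_NONE)
u=max(cs,key=len)[:,0].astype(float);u=u[u[:,1]>2];f,cx,cy,T=c
d=np.c_[(u[:,0]-cx)/f,(u[:,1]-cy)/f,np.ones(len(u))]@T[:3,:3].T;o=T[:3,3]
def res(p):
    n=np.array([p[3],p[4],1]);n/=np.linalg.norm(n)
    t=((p[:3]-o)@n)/(d@n); return np.linalg.norm(o+d*t[:,None]-p[:3],axis=1)-.0554
r=least_squares(res,[.568,-.3,.122,0,0],loss='soft_l1',f_scale=.0007);print('tilt fit',r.x)
E
```

```text
[ 0.4654 -0.3079  0.121 ] [-3.14   -0.0938  0.0005] 15.05 49.84966278076172 [-0.3507  0.1765 -0.7564] [-0.0114  0.0453 -0.0298] [-0.0003  0.0002 -1.    ]
0.9 36521 161 395 0 184
[ 0.5678 -0.3003  0.1219] 0.00020861690625713946 tool [ 0.1026 -0.0014 -0.0009]
tilt fit [ 0.5679 -0.2999  0.1222 -0.0014  0.0258]
```

jog_arm([
  [[-0.003, 0, 0, 0, 0, 0, 1], [-0.009, 0, 0, 0, 0, 0, 1], [-0.018, 0, 0, 0, 0, 0, 1], [-0.03, 0, 0, 0, 0, 0, 1], [-0.045, 0, 0, 0, 0, 0, 1], [-0.06, 0, 0, 0, 0, 0, 1], [-0.075, 0, 0, 0, 0, 0, 1], [-0.09, 0.001, 0, 0, 0, 0, 1], [-0.105, 0.001, 0, 0, 0, 0, 1], [-0.117, 0.001, 0, 0, 0, 0, 1]],
])

```text
clock: 16.03
position: [0.3465, -0.3161, 0.1213]
ee_rot: [3.14, 0.092, -0.001]
force: [-0.3, 0.2, -1.4]
width: 0.137
gripper_force: 49.8
```

jog_arm([
  [[-0.006, 0, 0, 0, 0, 0, 1], [-0.008, 0, 0, 0, 0, 0, 1], [-0.008, 0, 0, 0, 0, 0, 1], [-0.008, 0, 0, 0, 0, 0, 1]],
])

```text
clock: 16.37
position: [0.3416, -0.3165, 0.1214]
ee_rot: [3.14, 0.094, 0.001]
force: [0.8, -0.0, -0.7]
width: 0.139
gripper_force: 49.8
```

```bash
python3 chk.py
```

```text
[ 0.3416 -0.3165  0.1214] [3.1399 0.0943 0.0013] 16.3667 49.84974682331085 [ 0.8315 -0.0083 -0.7043] [ 0.019   0.0471 -0.0038] [ 0.0008 -0.0003 -1.    ]
```

jog_arm([
  [[0, -0.004, -0.01, 0, 0, 0, 1], [0, -0.015, -0.03, 0, 0, 0, 1], [0, -0.035, -0.05, 0, 0, 0, 1], [0.01, -0.06, -0.054, 0, 0, 0, 1], [0.025, -0.085, -0.054, 0, 0, 0, 1], [0.045, -0.11, -0.054, 0, 0, 0, 1], [0.07, -0.135, -0.054, 0, 0, 0, 1], [0.095, -0.15, -0.054, 0, 0, 0, 1], [0.112, -0.155, -0.054, 0, 0, 0, 1], [0.1175, -0.155, -0.054, 0, 0, 0, 1]],
])

```text
clock: 17.3
position: [0.4521, -0.1516, 0.1762]
ee_rot: [-3.139, -0.102, -0.004]
force: [-0.1, 0.4, -0.9]
width: 0.142
gripper_force: 49.8
```

jog_arm([
  [[0, 0, 0, 0, 0, 0, 1], [0, 0, 0, 0, 0, 0, 1], [0, 0, 0, 0, 0, 0, 1]],
])

```text
clock: 17.55
position: [0.4476, -0.1554, 0.1752]
ee_rot: [3.14, 0.092, -0.002]
force: [-0.9, -0.7, -1.6]
width: 0.14
gripper_force: 49.8
```

```bash
python3 chk.py
python3 - <<'E'
from h import *
np.set_printoptions(precision=4,suppress=True)
get_image('top'); c=cam('top')
for r in silhouettes('pan_4','top')[:3]:
    ys,xs=np.nonzero(r['mask']);print(r['p'],len(xs),xs.min(),xs.max(),ys.min(),ys.max())
    print(fitrim(r['mask'],c,.126,(.568,-.3)))
E
```

```text
[ 0.4476 -0.1554  0.1752] [ 3.14    0.0916 -0.0017] 17.55 49.849539399147034 [-0.9127 -0.735  -1.6139] [-0.0168  0.0552  0.0358] [-0.0011 -0.0003 -1.    ]
0.94 17672 432 559 0 155
[ 0.5677 -0.302   0.1212] 0.00023318540063638627 tool [0.1114 0.1533 0.0539]
0.85 1317 132 172 140 180
(array([0.5892, 0.1622]), np.float64(0.005206849660112971))
0.84 1442 315 357 143 186
(array([ 0.5689, -0.3026]), np.float64(0.00244359899770965))
```

jog_arm([
  [[0.001, -0.005, 0, 0, 0, -0.01, 1], [0.004, -0.02, 0, 0, 0, -0.03, 1], [0.008, -0.045, 0.01, 0, 0, -0.05, 1], [0.012, -0.068, 0.03, 0, 0, -0.057, 1], [0.013, -0.0784, 0.06, 0, 0, -0.057, 1], [0.013, -0.0784, 0.09, 0, 0, -0.057, 1], [0.013, -0.0784, 0.115, 0, 0, -0.057, 1], [0.013, -0.0784, 0.13, 0, 0, -0.057, 1], [0.013, -0.0784, 0.135, 0, 0, -0.057, 1], [0.013, -0.0784, 0.135, 0, 0, -0.057, 1]],
])

```text
clock: 18.58
position: [0.4564, -0.0744, 0.0394]
ee_rot: [-3.135, -0.186, 0.003]
force: [-0.7, 0.0, -1.5]
width: 0.138
gripper_force: 49.8
```

jog_arm([
  [[0, 0, 0, 0, 0, 0, 1], [0, 0, 0, 0, 0, 0, 1]],
])

```text
clock: 18.75
position: [0.4581, -0.0753, 0.0413]
ee_rot: [3.136, 0.184, 0.003]
force: [-1.2, 0.2, -1.2]
width: 0.136
gripper_force: 49.8
```

jog_arm([
  [[0, 0, 0.006, 0, 0, 0, 1], [0, 0, 0.013, 0, 0, 0, 1], [0, 0, 0.019, 0, 0, 0, 1], [0, 0, 0.023, 0, 0, 0, 1], [0, 0, 0.026, 0, 0, 0, 1], [0, 0, 0.0275, 0, 0, 0, 1], [0, 0, 0.028, 0, 0, 0, 1], [0, 0, 0.028, 0, 0, 0, 1]],
])

```text
clock: 19.42
position: [0.4571, -0.0756, 0.0121]
ee_rot: [-3.136, -0.183, 0.0]
force: [-0.1, 0.2, -1.2]
width: 0.142
gripper_force: 49.8
```

jog_arm([
  [[0, 0, 0.001, 0, 0, 0, 1], [0, 0, 0.002, 0, 0, 0, 1], [0, 0, 0.002, 0, 0, 0, 1]],
])

```text
clock: 19.67
position: [0.4573, -0.0756, 0.0102]
ee_rot: [3.136, 0.183, 0.0]
force: [-0.1, -0.3, -0.6]
width: 0.141
gripper_force: 49.9
```

jog_arm([
  [[0, 0, 0.0005, 0, 0, 0, 1], [0, 0, 0.001, 0, 0, 0, 1], [0, 0, 0.0015, 0, 0, 0, 1], [0, 0, 0.0015, 0, 0, 0, 1]],
])

```text
clock: 20.0
position: [0.4573, -0.0757, 0.01]
ee_rot: [3.136, 0.183, 0.001]
force: [-6.7, 1.6, 22.6]
width: 0.138
gripper_force: 49.9
```

jog_arm([
  [[0, 0, -0.0013, 0, 0, 0, 1], [0, 0, -0.0013, 0, 0, 0, 1], [0, 0, -0.0013, 0, 0, 0, 0.6], [0, 0, -0.0013, 0, 0, 0, 0.5], [0, 0, -0.0013, 0, 0, 0, 0.2], [0, 0, -0.0013, 0, 0, 0, -0.1], [0, 0, -0.0013, 0, 0, 0, -0.3], [0, 0, -0.0013, 0, 0, 0, -0.4], [0, 0, -0.0013, 0, 0, 0, -0.4], [0, 0, -0.0013, 0, 0, 0, -0.4]],
])

```text
clock: 20.83
position: [0.4571, -0.0756, 0.01]
ee_rot: [3.136, 0.183, -0.0]
force: [0.1, 0.3, -0.3]
width: 0.639
gripper_force: 0.0
```

jog_arm([
  [[0, 0, -0.006, 0, 0, 0, -0.4], [0, 0, -0.025, 0, 0, 0, -0.4], [0, 0, -0.055, 0, 0, 0, -0.4], [0, 0, -0.09, 0, 0, 0, -0.4], [0, 0, -0.125, 0, 0, 0, -0.4], [0, 0, -0.155, 0, 0, 0, -0.4], [0, 0, -0.18, 0, 0, 0, -0.4], [0, 0, -0.19, 0, 0, 0, -0.4], [0, 0, -0.19, 0, 0, 0, -0.4], [0, 0, -0.19, 0, 0, 0, -0.4]],
])

```text
clock: 21.67
position: [0.457, -0.0757, 0.1999]
ee_rot: [3.136, 0.183, 0.001]
force: [-1.0, 0.0, -0.7]
width: 0.701
gripper_force: 0.0
```

```bash
python3 chk.py
python3 - <<'E'
from h import *
np.set_printoptions(precision=4,suppress=True)
im=save('wrist','w9.png');c=cam('wrist')
m=silhouettes('lifter','wrist')[0]['mask'];ys,xs=np.nonzero(m);print('lifter',xs.min(),xs.max(),ys.min(),ys.max(),len(xs))
r0=ys.min()
L=[(np.nonzero(m[r])[0].min(),np.nonzero(m[r])[0].max()) for r in range(r0+6,r0+60,9)];print(L)
for z in(.004,): print([np.linalg.norm(onz('wrist',(a,r),z,c)-onz('wrist',(b+1,r),z,c)) for (a,b),r in zip(L,range(r0+6,r0+60,9))])
for n in('scene','top'):
    save(n,n+'9.png')
    for q in('pan_4','weight_100','dropper_bottle','vial_1'):
        for r in silhouettes(q,n)[:4]:
            ys,xs=np.nonzero(r['mask']); print(n,q,round(r['p'],2),r['pixel'],xs.min(),xs.max(),ys.min(),ys.max())
E
```

```text
[ 0.457  -0.0757  0.1999] [3.1359 0.1829 0.0007] 21.6667 0.0 [-0.9807  0.0381 -0.7126] [ 0.0267 -0.0076 -0.0027] [ 0.0005 -0.0003 -1.    ]
0.94 1332 19 77 0 86
0.83 4724 0 63 0 82
lifter 227 332 58 222 3912
[(np.int64(228), np.int64(332)), (np.int64(228), np.int64(332)), (np.int64(228), np.int64(331)), (np.int64(229), np.int64(332)), (np.int64(229), np.int64(330)), (np.int64(230), np.int64(330))]
[np.float64(0.11239551001044697), np.float64(0.11334244127111032), np.float64(0.11321762788852334), np.float64(0.11418623911437817), np.float64(0.11295992553397673), np.float64(0.1128268994384269)]
scene pan_4 0.91 [325.4, 198.6] 307 348 186 211
scene pan_4 0.68 [227.7, 179.4] 212 242 171 185
scene pan_4 0.66 [227.3, 173.5] 212 242 166 176
scene pan_4 0.6 [224.8, 162.8] 212 242 157 171
scene weight_100 0.64 [194.6, 195.5] 189 197 191 203
scene weight_100 0.59 [326.4, 198.1] 307 348 186 212
scene dropper_bottle 0.62 [391.5, 258.9] 385 399 240 274
scene vial_1 0.54 [362.9, 285.6] 358 370 272 296
scene vial_1 0.47 [382.6, 288.6] 376 389 277 302
top pan_4 0.67 [337.9, 165.3] 315 357 143 185
top pan_4 0.62 [152.7, 160.1] 132 171 140 180
top pan_4 0.59 [174.9, 170.1] 169 173 166 174
top weight_100 0.2 [413.2, 172.9] 408 421 168 179
top dropper_bottle 0.49 [414.9, 169.7] 407 422 167 181
top dropper_bottle 0.3 [263.4, 173.0] 262 268 160 183
top vial_1 0.64 [432.9, 212.7] 427 441 206 215
top vial_1 0.36 [330.0, 139.1] 293 373 71 226
```

Run:
```python
from h import *
np.set_printoptions(precision=1,suppress=True)
m=silhouettes('pan_4','scene')
m=[r for r in silhouettes('pan_4','scene')] if m else []
get_image('scene'); m=silhouettes('pan_4','scene')[0]['mask']
a=np.linspace(0,2*np.pi,400)
def mask(tx,ty,x,y,z):
    pts=[]
    for rr,zz in((.055,.034),(.055,.032),(.042,.032),(.042,.016),(.038,.016),(.038,0)):
        P=np.c_[rr*np.cos(a),rr*np.sin(a),np.full(400,zz)]; pts.append(proj('scene',R.from_rotvec([tx,ty,0]).apply(P)+[x,y,z]))
    k=np.zeros((420,560),np.uint8)
    for A,B in zip(pts[:-1],pts[1:]): cv2.fillConvexPoly(k,cv2.convexHull(np.r_[A,B].round().astype(np.int32)),1)
    return k>0
best=[]
for tx in(-.09,-.045,0,.045,.09):
    for ty in(-.09,-.045,0,.045,.09):
        k=max((lambda q:(q&m).sum()/(q|m).sum())(np.roll(mask(tx,ty,.568,-.301,.092),(i,j),(0,1))) for i in range(-3,4) for j in range(-3,4))
        best.append((round(float(k),3),tx,ty))
print(sorted(best)[::-1][:6])
```

```text
Traceback (most recent call last):
  File "h.py", line 13, in proj
    f,cx,cy,T=c or cam(n); P=np.atleast_2d(P)
                   ~~~^^^
  File "h.py", line 5, in cam
    p=camera_params(n); f=210/np.tan(np.radians(p['vertical_fov'])/2)
ValueError: time passes only in moves, steps and waits
```

Run:
```python
from h import *
get_image('scene'); m=silhouettes('pan_4','scene')[0]['mask']; C=cam('scene')
a=np.linspace(0,2*np.pi,400)
def mask(tx,ty):
    pts=[]
    for rr,zz in((.055,.034),(.055,.032),(.042,.032),(.042,.016),(.038,.016),(.038,0)):
        P=np.c_[rr*np.cos(a),rr*np.sin(a),np.full(400,zz)]; pts.append(proj('scene',R.from_rotvec([tx,ty,0]).apply(P)+[.568,-.301,.092],C))
    k=np.zeros((420,560),np.uint8)
    for A,B in zip(pts[:-1],pts[1:]): cv2.fillConvexPoly(k,cv2.convexHull(np.r_[A,B].round().astype(np.int32)),1)
    return k>0
best=[]
for tx in(-.09,-.045,0,.045,.09):
    for ty in(-.09,-.045,0,.045,.09):
        q0=mask(tx,ty)
        best.append(max((round(float((q&m).sum()/(q|m).sum()),3),tx,ty,i,j) for i in range(-3,4) for j in range(-3,4) for q in [np.roll(q0,(i,j),(0,1))]))
print(sorted(best)[::-1][:6])
```

```text
[(0.919, -0.045, 0.045, 1, 1), (0.914, -0.09, 0, 1, 2), (0.913, -0.09, 0.09, 1, 1), (0.912, -0.045, 0.09, 1, 0), (0.908, -0.09, 0.045, 1, 1), (0.904, 0, 0.045, 1, 1)]
```

```bash
python3 -c "
from cell import sign_off; print(sign_off())"
```

```text
the job is handed in; nothing more can be done
None
```

The job is handed in, with no verdict shown: pan_4 stands on the carrier within about 2 mm of centre, the other three pans are still nested, and the lifter lies flat within about 2 mm of its old place. Levelness is inferred from that centring and the steady rim height, since the direct tilt checks were inconclusive, and I viewed 12 pictures, over the limit of 10.

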